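# Pack and set down the levelling foot of a roller support

### The arm

A 6-joint arm with a two-finger parallel gripper is mounted at the origin on the work surface. World frame = base frame: x ahead of the robot, y to its left, z up, the work surface at z = 0. Lengths are in m, angles in degrees, forces in N, time in s.
With the tool pointing down it reaches from about 0.375 to 0.9 m from the base axis. Payload 3.1 kg.
Tool frame: the origin (TCP) lies at the very end of the fingers, on their centre line; the grasp point (between the pads) lies bot.grip_point_offset behind it (bot.grip_point_offset is the distance from the TCP to the grasp point, in m); z points along the fingers, y is the line along which they close (so a half turn about z gives the same grasp; the last joint's range is limited). The gripper opens to 87 mm and grips with 3 to 60 N. Pads are 19 mm wide; open, the fingers measure 117 mm over their backs; the gripper's body (75 mm by 190 mm) begins 51 mm behind the grasp point.
Start: joints at [-73.596, 30.224, 82.088, -0, 67.689, -10.227], TCP at [0.28, -0.559, 0.223] pointing down, gripper open.
Joint ranges: [-176.69, 176.69], [-43.24, 126.21], [12.49, 139.97], [-82, 262], [0, 151.66], [-163.58, 163.58]. Speed limits (degrees/s): [159.86, 159.86, 180, 180, 180, 180].

### API

Orientations are given as a 3x3 rotation matrix whose columns are the frame's x, y, z axes.
In Python, from rig import bot, viewer, ticket gives the robot as it stands.
- The arm moves only by the tool servo_tool, never from a script. Its argument "targets" is a list of rows, each an object with "offset": the shift along the tool's x, y, z in m, a list of three; "dr": the turn, a rotation vector about the tool's x, y, z in degrees, a list of three. In form: [{"offset": [x, y, z], "dr": [ax, ay, az]}, ...]. A call has 1 to 20 rows; each row is the pose to reach, as a shift and turn from the pose commanded when the call began, along the tool's axes at that moment; what a row does not reach only later rows make up. A row lasts 1/12 s, in which the tool goes at most 41.7 mm and 7.16 degrees, less where a joint would pass 70% of its speed; a pose out of reach is approached as far as the arm can. A call with a gripper value outside its range is refused whole. "gripper" is the gripper command: -1 is fully open, 1 is shut, values between are in proportion, set as the call begins (left out, the last holds). The fingers move at their own pace and stop on an object; the grip force is fixed at half the most. Time passes only in rows, so rows that repeat a pose let the fingers close. It gives the time, the measured TCP pose, the force, the opening and the grip force at its end, in the units of the state.
- bot.read_state(): the state, without advancing time (a new reading comes with each control period).
- viewer.capture(name): name is "side" or "top" or "wrist"; returns a dict with "color" (420x560x3 uint8, red, green, blue), "camera_matrix" (3x3 intrinsics, pixels), "k1" (the pictures are not rectified: a ray, as slopes to the right and down, at radius r is drawn at 1 + k1 r^2 times it, then the intrinsics apply), "R" (3x3) and "t" (3): a world point X has camera coordinates R X + t. Camera axes: x right, y down, z forward; pixel columns grow to the right and rows downward; lengths in m; the calibration is good to about 2 mm. A picture is of the moment at which its call begins. There is no depth.
- ticket.hand_in(): hands the job in; it is judged then, once.
The state is a dict: "time_s": time; "joint_positions": joint angles; "qvel": joint speeds; "tau": joint torques, N m; "position": TCP position; "tcp_rot": TCP orientation; "force": force on the tool from outside, world axes, zero at the start; "moment": the same for the moment, N m; "opening": opening from 0.0 (shut) to 1.0 (fully open); "grasp_force": force on a finger pad.
Only numpy, scipy, OpenCV 4.12 (cv2) and the standard library are available. Lean on these libraries where they do the work, as an engineer would, in place of code of your own. Each camera call takes 0.05 s, during which the arm holds its last target. There are 200 camera calls.

### The job

Put the dark packer flat on the bench under the raised levelling foot of the green roller support, its steel plate centred beneath the foot, and let go of it before turning anything. Then screw the foot down with the yellow knob until it just touches the plate with a light, definite pressure, never jamming it hard down, and let go. Leave the other things on the bench where they are.

Things in the scene. Friction and masses are not known exactly. Their poses are not given: they have to be found in the camera images.
- stand: green roller support bolted to the bench. Origin on the bench, on its foot's vertical screw axis; +x runs from the foot along the arm to base and roller. The arm ends in a 48 mm boss round the screw, 68 to 101 mm above the bench. Under it hangs the foot, a flat black 40 mm rubber disc, 26 to 29 mm above the bench at the start. Base begins 160 mm from the axis, top 137 mm up. The -x side is open
- knob_grip (a point): grip point of the yellow bar knob on the screw's top, on the screw axis, 10 mm below the bar's top. Bar 60 mm long (point x), 16 mm thick (point y: grip across), 32 mm high. Clockwise from above, knob and foot sink together 3 mm per radian and stay. Turning takes 0.07 N m. Once the foot touches, the knob sinks no more: its stiff inner spring yields, loading the foot by 2 to 3 N per 0.1 rad
- packer: dark wood packer, 170 x 56 x 22 mm high, about 0.16 kg, loose on the bench. Origin: centre of its underside; x along its length. A round steel wear plate of 48 mm diameter is let flush into its top near its +x end
- packer_plate (a point): centre of the packer's steel plate, on its top face, 45 mm from the packer's middle along its +x, 22 mm above its underside
- offcut: plain pale wood offcut, 160 x 50 x 18 mm, no steel plate: not the packer. Origin: centre of its underside
- sander: yellow and black palm sander standing on its 124 mm pad, 136 mm high. Origin: centre of its underside
- glue: yellow glue bottle, 60 mm wide, 170 mm high. Origin: centre of its underside
- screws: amber jar of screws, 72 mm wide, 85 mm high. Origin: centre of its underside
- tape: blue tape measure standing upright, 70 x 34 x 60 mm high. Origin: centre of its underside
- pencil_tin: dark tin with a red band, 74 mm wide, 100 mm high, pencils to 170 mm. Origin: centre of its underside
- screwdriver: screwdriver lying on the bench. Origin: on its underside
Not all that is in view belongs to the job. What is shaped like the packer but blue or orange is not meant.

How it is judged:
By the outcome, as a careful person would: the job done as asked, in the order asked, and still so for the second after the job is handed in, with the robot touching nothing.
It also fails if it takes over 72 s, if anything falls off the work surface, if the arm or the gripper's body presses on something with over 40 N, if the wrist force passes 120 N, or if a joint passes its speed limit or range.

## Working session

There is one attempt and no reset: what is moved stays moved. The work goes in short steps, Python scripts to look and compute and a tool call to move; the robot and the scene stay as the last step left them, time stands still between calls to the robot, and variables do not carry over. Pictures are saved under pics/ and viewed, at most 10 in all, crops included, and the job is handed in when it is done.

Besides the shell and the picture viewer there is one more tool, called as name(argument=value, ...) on one line, values as JSON. servo_tool: Moves the arm, as the interface text tells. Its arguments: {"type":"object","properties":{"targets":{"type":"array"},"gripper":{"type":"number"}},"required":["targets"]}

```bash
mkdir -p pics; cat > h.py <<'E'
import numpy as np, cv2, pickle
from rig import bot, viewer, ticket
def snap(n,f):
    c=viewer.capture(n); cv2.imwrite(f'pics/{f}.png',c['color'][:,:,::-1]); pickle.dump({k:c[k] for k in c},open(f'pics/{f}.pkl','wb')); return c
def load(f): return pickle.load(open(f'pics/{f}.pkl','rb'))
def ray(c,u,v):
    d=np.array([c['k1'],0,0,0,0],float)
    p=cv2.undistortPoints(np.array([[[u,v]]],float),np.array(c['camera_matrix'],float),d)[0,0]
    R=np.array(c['R']);t=np.array(c['t'])
    return -R.T@t, R.T@np.array([p[0],p[1],1])
def atz(c,u,v,z):
    o,d=ray(c,u,v); return o+d*(z-o[2])/d[2]
def proj(c,X):
    R=np.array(c['R']); r,_=cv2.Rodrigues(R)
    return cv2.projectPoints(np.array(X,float).reshape(-1,1,3),r,np.array(c['t'],float),np.array(c['camera_matrix'],float),np.array([c['k1'],0,0,0,0],float))[0][:,0]
def tri(*a):
    A=0;b=0
    for c,u,v in a:
        o,d=ray(c,u,v); d/=np.linalg.norm(d); P=np.eye(3)-np.outer(d,d); A=A+P;b=b+P@o
    return np.linalg.solve(A,b)
E
python3 - <<'E'
from h import *
a=snap('top','top0');b=snap('side','side0')
for c in(a,b): print(c['camera_matrix'],c['k1'],c['R'],c['t'])
s=bot.read_state();print(s['time_s'],s['position'],s['tcp_rot'],bot.grip_point_offset)
E
```

```text
[[387.86603109   0.         274.23834061]
 [  0.         387.86603109 209.59890005]
 [  0.           0.           1.        ]] -0.0014482756728653565 [[-0.00885754 -0.99994225 -0.00608567]
 [-0.99209446  0.00954957 -0.12512948]
 [ 0.12518037  0.00492922 -0.99212176]] [-0.05213416  0.46260899  1.45898938]
[[400.43732541   0.         279.34565509]
 [  0.         400.43732541 209.71129023]
 [  0.           0.           1.        ]] -0.08137582217599079 [[ 0.93602299 -0.3515177   0.01721237]
 [-0.17188797 -0.49928667 -0.84921572]
 [ 0.30710827  0.79192684 -0.52776547]] [-0.44143757  0.17260887  1.23270537]
0.1 [ 0.27998267 -0.55806278  0.22168062] [[ 8.93912156e-01  4.48241832e-01 -5.63377898e-04]
 [ 4.48242080e-01 -8.93910371e-01  1.81307239e-03]
 [ 3.09085545e-04 -1.87325713e-03 -9.99998198e-01]] 0.0187
```

View pics/top0.png

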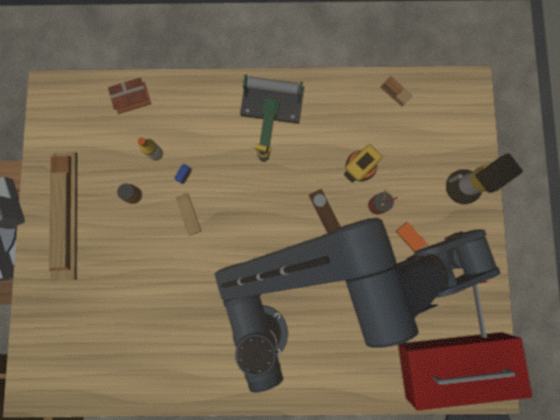

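View pics/side0.png

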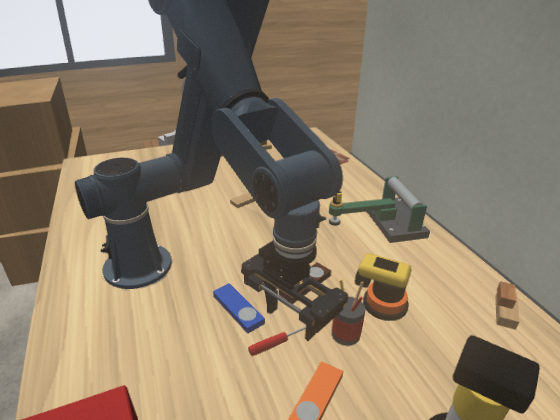

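The top view shows the packer (plate near 320,200, body running to 340,232 under the arm) and the knob near (263,152). The stand's arm runs up to the roller at (272,95). I need an enlarged crop for accuracy.

```bash
python3 - <<'E'
import cv2
a=cv2.imread('pics/top0.png')
p=cv2.resize(a[135:175,240:290],None,fx=8,fy=8,interpolation=cv2.INTER_CUBIC)
q=cv2.resize(a[180:240,300:350],None,fx=8,fy=8,interpolation=cv2.INTER_CUBIC)
import numpy as np
o=np.zeros((480,800,3),np.uint8);o[:320,:400]=p;o[:480,400:]=q
cv2.imwrite('pics/c1.png',o)
E
```

```text
(no output)
```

View pics/c1.png

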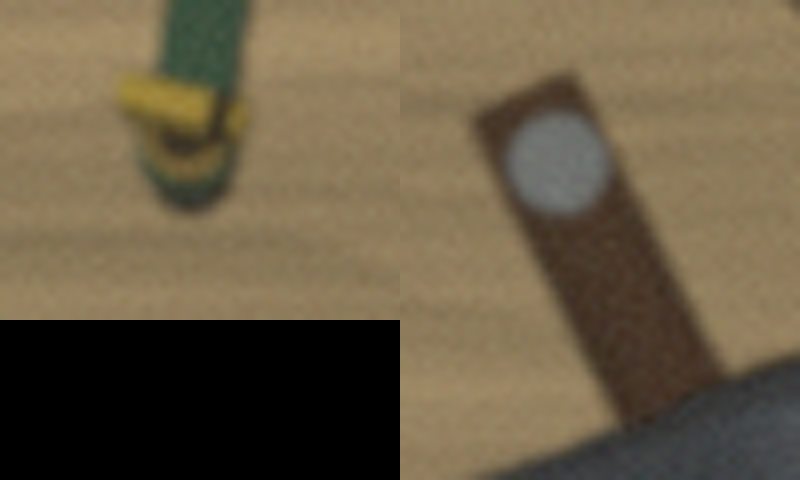

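```bash
python3 - <<'E'
from h import *
a=load('top0');b=load('side0')
T=lambda x,y,ox,oy:(ox+(x-.5)/8,oy+(y-.5)/8)
pl=atz(a,*T(557-400,162,300,180),.022); print('plate',pl)
e=[atz(a,*T(x-400,y,300,180),.022) for x,y in [(475,120),(572,72),(625,430),(722,375)]]
print(e); d=(e[0]-e[2])+(e[1]-e[3]); d/=np.linalg.norm(d); print('yaw',np.degrees(np.arctan2(d[1],d[0])),'centre',pl-.045*d)
print('w',np.linalg.norm(np.cross(e[1]-e[0],d)))
print('knob tri',tri((a,262.8,148),(b,338,198)))
print('boss',atz(a,*T(190,165,240,135),.101))
g=[atz(a,*T(x,y,240,135),.16) for x,y in [(122,92),(243,118)]]; print('bar',g)
# stand arm direction: roller ends & edges of arm
print('arm', [atz(a,u,v,.101) for u,v in [(263,155),(270,105)]])
print('base corners',[atz(a,u,v,.0) for u,v in [(241,119),(298,123)]])
E
```

```text
plate [ 0.49793675 -0.23178575  0.022     ]
[array([ 0.51886362, -0.19262505,  0.022     ]), array([ 0.54195765, -0.24008606,  0.022     ]), array([ 0.36823127, -0.26120464,  0.022     ]), array([ 0.3941212 , -0.30828026,  0.022     ])]
yaw 24.61969343102357 centre [ 0.45702757 -0.25053245  0.022     ]
w 0.052767294397851806
knob tri [ 0.67747373 -0.01669804  0.12312057]
boss [ 0.65569956 -0.01936443  0.101     ]
bar [array([0.67348026, 0.00893763, 0.16      ]), array([ 0.66098006, -0.04496873,  0.16      ])]
arm [array([ 0.65787071, -0.01682138,  0.101     ]), array([ 0.85143951, -0.04428115,  0.101     ])]
base corners [array([ 8.35260285e-01,  7.45041428e-02, -2.22044605e-16]), array([ 0.81599136, -0.15497054,  0.        ])]
```

servo_tool(targets=[{"offset": [0.05, -0.04, 0], "dr": [0, 0, 0]}, {"offset": [0.08, -0.065, 0], "dr": [0, 0, 0]}, {"offset": [0.11, -0.09, 0.01], "dr": [0, 0, 0.5]}, {"offset": [0.14, -0.115, 0.02], "dr": [0, 0, 1]}, {"offset": [0.17, -0.138, 0.03], "dr": [0, 0, 2]}, {"offset": [0.2, -0.16, 0.05], "dr": [0, 0, 2]}, {"offset": [0.225, -0.18, 0.06], "dr": [0, 0, 2]}, {"offset": [0.245, -0.192, 0.07], "dr": [0, 0, 2]}, {"offset": [0.251, -0.197, 0.07], "dr": [0, 0, 2]}, {"offset": [0.251, -0.197, 0.07], "dr": [0, 0, 2]}, {"offset": [0.251, -0.197, 0.07], "dr": [0, 0, 2]}, {"offset": [0.251, -0.197, 0.07], "dr": [0, 0, 2]}], gripper=-1)

```text
time_s: 1.1
position: [0.4165, -0.272, 0.1532]
tcp_rot: [[0.909, 0.416, 0.001], [0.416, -0.909, -0.002], [0.0, 0.002, -1.0]]
force: [-0.6, -0.2, -0.2]
opening: 1.001
grasp_force: 0.0
```

```bash
python3 - <<'E'
from h import *
a=snap('wrist','w1');snap('top','top1');snap('side','side1')
A=cv2.imread('pics/w1.png');B=cv2.resize(cv2.imread('pics/top1.png')[130:250,220:350],None,fx=3,fy=3,interpolation=cv2.INTER_CUBIC)
o=np.zeros((600,800,3),np.uint8);o[:420,:560]=A;o=cv2.resize(A,(800,600));cv2.imwrite('pics/w1b.png',o)
s=bot.read_state();print(s['time_s'],s['position'],s['tcp_rot'],a['R'],a['t'],a['k1'])
E
```

```text
1.25 [ 0.41612069 -0.27186474  0.15307341] [[ 9.09903795e-01  4.14817960e-01  1.06946849e-03]
 [ 4.14819157e-01 -9.09902785e-01 -1.41060676e-03]
 [ 3.87967335e-04  1.72715246e-03 -9.99998433e-01]] [[ 0.41597385 -0.90937307  0.00252446]
 [-0.87859994 -0.40117813  0.2590719 ]
 [-0.23458025 -0.10998513 -0.96585474]] [-0.4220754   0.24326482  0.39035823] -0.05156288854043516
```

View pics/w1b.png

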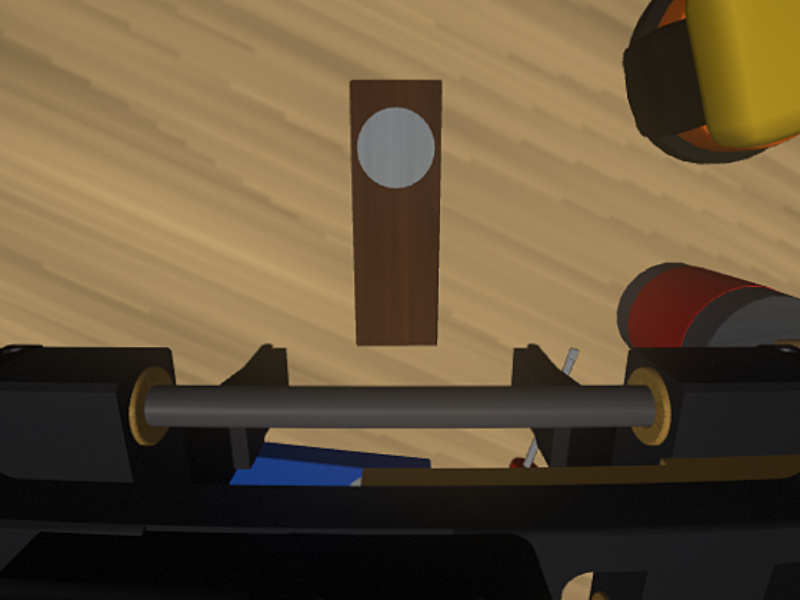

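The wrist view shows the packer at corners (350,80), (441,80), (437,345), (357,345), with the plate at (396,148). The red tin is to the right, near (700,310).

```bash
python3 - <<'E'
from h import *
c=load('w1');s=.7
P=lambda u,v,z:atz(c,(u+.5)*s-.5,(v+.5)*s-.5,z)
e=[P(350,80,.022),P(441,80,.022),P(437,345,.022),P(357,345,.022)]
print(np.round(e,4)); pl=P(396,148,.022)
m=sum(e)/4; d=e[0]+e[1]-e[2]-e[3];d/=np.linalg.norm(d);print('pl',pl,'mid',m,'yaw',np.degrees(np.arctan2(d[1],d[0])),pl-.045*d)
print('len',np.linalg.norm(e[0]-e[3]),np.linalg.norm(e[0]-e[1]))
a=load('top1')
# tin: base left edge in wrist, in packer frame
for q in (P(617,310,.0),P(650,265,.0),P(630,345,.0)): print('tin',(q-m)@d,(q-m)@np.array([-d[1],d[0],0]))
tin=atz(a,381,203,.1);print('tinpos',tin,(tin-m)@d,(tin-m)@np.array([-d[1],d[0],0]))
st=bot.read_state();p=st['position'];R=np.array(st['tcp_rot'])
for g in (.045,.03,.06):
  w=m-g*d; w[2]=.004; print(g,w,R.T@(w-p))
B=cv2.resize(cv2.imread('pics/top1.png')[75:175,220:320],None,fx=6,fy=6,interpolation=cv2.INTER_CUBIC);cv2.imwrite('pics/t1c.png',B)
E
```

```text
[[ 0.5232 -0.1921  0.022 ]
 [ 0.5459 -0.2417  0.022 ]
 [ 0.3932 -0.3125  0.022 ]
 [ 0.3704 -0.2625  0.022 ]]
pl [ 0.49896692 -0.23342234  0.022     ] mid [ 0.45819377 -0.25218937  0.022     ] yaw 24.809872867682568 [ 0.45812019 -0.25230472  0.022     ]
len 0.16828714527222588 0.05454402417381937
tin -0.06619669482248039 -0.16145954915372795
tin -0.03273322671467918 -0.18178802762852128
tin -0.09361094508533577 -0.1749132194271828
tinpos [ 0.47368037 -0.44700603  0.1       ] -0.067689456759365 -0.18333440417153554
0.045 [ 0.41734704 -0.27107175  0.004     ] [ 0.00138697 -0.0004703   0.14907337]
0.03 [ 0.43096261 -0.26477762  0.004     ] [ 0.01638676 -0.00054936  0.14907905]
0.06 [ 0.40373146 -0.27736588  0.004     ] [-0.01361282 -0.00039124  0.14906768]
```

servo_tool(targets=[{"offset": [0.001, -0.0005, 0.04], "dr": [0, 0, 0]}, {"offset": [0.001, -0.0005, 0.08], "dr": [0, 0, -0.3]}, {"offset": [0.001, -0.0005, 0.115], "dr": [0, 0, -0.3]}, {"offset": [0.001, -0.0005, 0.135], "dr": [0, 0, -0.3]}, {"offset": [0.001, -0.0005, 0.145], "dr": [0, 0, -0.3]}, {"offset": [0.001, -0.0005, 0.148], "dr": [0, 0, -0.3]}, {"offset": [0.001, -0.0005, 0.148], "dr": [0, 0, -0.3]}, {"offset": [0.001, -0.0005, 0.148], "dr": [0, 0, -0.3]}])

```text
time_s: 1.92
position: [0.4176, -0.2702, 0.0056]
tcp_rot: [[0.907, 0.421, 0.002], [0.421, -0.907, -0.002], [0.001, 0.002, -1.0]]
force: [0.2, 0.2, 0.2]
opening: 1.002
grasp_force: 0.0
```

servo_tool(targets=[{"offset": [0, 0, 0], "dr": [0, 0, 0]}, {"offset": [0, 0, 0], "dr": [0, 0, 0]}, {"offset": [0, 0, 0], "dr": [0, 0, 0]}, {"offset": [0, 0, 0], "dr": [0, 0, 0]}, {"offset": [0, 0, 0], "dr": [0, 0, 0]}, {"offset": [0, 0, 0], "dr": [0, 0, 0]}, {"offset": [0, 0, 0], "dr": [0, 0, 0]}, {"offset": [0, 0, 0], "dr": [0, 0, 0]}], gripper=1)

```text
time_s: 2.58
position: [0.4171, -0.2693, 0.0048]
tcp_rot: [[0.907, 0.421, 0.0], [0.421, -0.907, -0.0], [0.0, 0.0, -1.0]]
force: [-0.2, 0.1, 3.5]
opening: 0.64
grasp_force: 30.0
```

View pics/t1c.png

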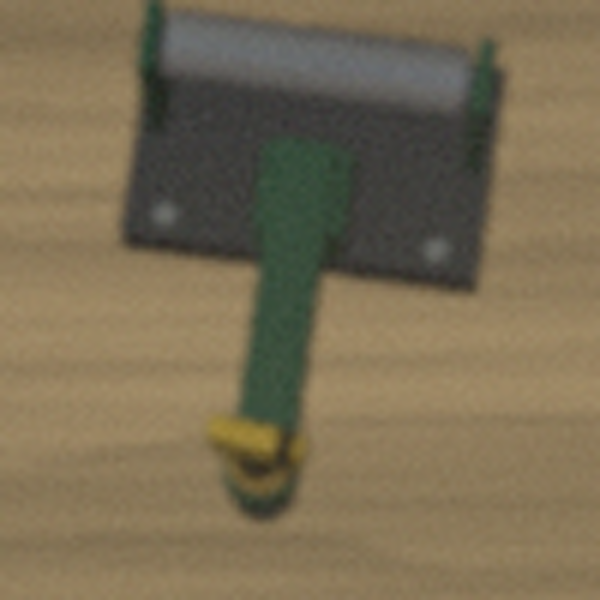

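servo_tool(targets=[{"offset": [0, 0, -0.01], "dr": [0, 0, 0]}, {"offset": [0.01, -0.015, -0.02], "dr": [0, 0, 2]}, {"offset": [0.03, -0.04, -0.02], "dr": [0, 0, 5]}, {"offset": [0.05, -0.065, -0.02], "dr": [0, 0, 9]}, {"offset": [0.07, -0.09, -0.02], "dr": [0, 0, 13]}, {"offset": [0.09, -0.12, -0.02], "dr": [0, 0, 17]}, {"offset": [0.11, -0.147, -0.02], "dr": [0, 0, 21]}, {"offset": [0.13, -0.174, -0.02], "dr": [0, 0, 25]}, {"offset": [0.15, -0.2, -0.02], "dr": [0, 0, 28]}, {"offset": [0.163, -0.216, -0.02], "dr": [0, 0, 31]}, {"offset": [0.169, -0.224, -0.02], "dr": [0, 0, 31.8]}, {"offset": [0.169, -0.224, -0.02], "dr": [0, 0, 31.8]}, {"offset": [0.169, -0.224, -0.02], "dr": [0, 0, 31.8]}, {"offset": [0.169, -0.224, -0.02], "dr": [0, 0, 31.8]}, {"offset": [0.169, -0.224, -0.02], "dr": [0, 0, 31.8]}])

```text
time_s: 3.83
position: [0.4756, 0.0042, 0.0246]
tcp_rot: [[0.993, -0.121, -0.0], [-0.121, -0.993, -0.0], [-0.0, 0.0, -1.0]]
force: [0.2, -0.3, -0.9]
opening: 0.639
grasp_force: 30.0
```

```bash
python3 - <<'E'
from h import *
a=snap('wrist','w2');snap('top','top2');snap('side','side2')
A=cv2.imread('pics/w2.png');cv2.imwrite('pics/w2b.png',cv2.resize(A,(800,600),interpolation=cv2.INTER_CUBIC))
s=bot.read_state();print(s['time_s'],s['position'],s['tcp_rot'],s['joint_positions'])
E
```

```text
3.9833 [0.47564995 0.00425893 0.02456499] [[ 9.92626621e-01 -1.21212002e-01 -2.03679517e-04]
 [-1.21212002e-01 -9.92626642e-01  1.34673653e-05]
 [-2.03810121e-04  1.13203367e-05 -9.99999979e-01]] [-1.29804649e+01  3.94568105e+01  1.11712650e+02 -3.87521067e-03
  2.88420850e+01  8.39849857e+01]
```

View pics/w2b.png

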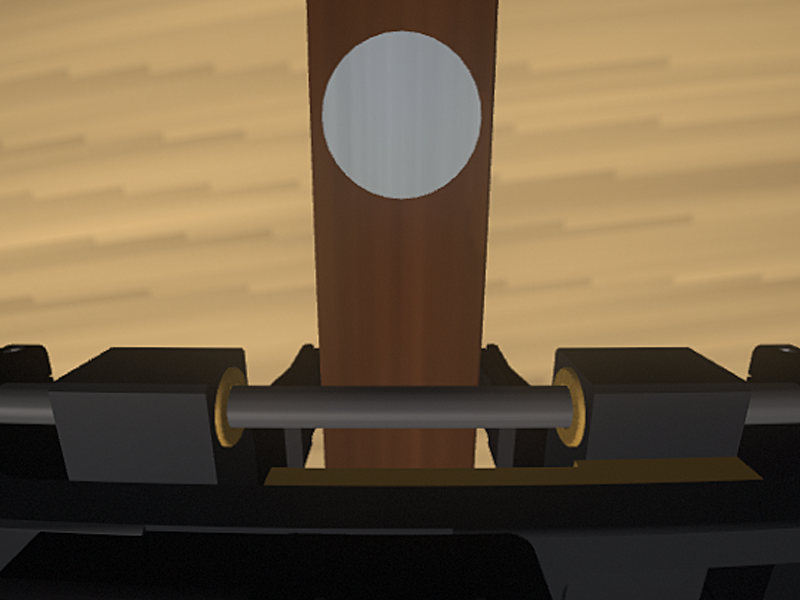

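The plate is centred at (401,115), square in the grip; the stand is out of view ahead. I'll lift to see both.

servo_tool(targets=[{"offset": [0, 0, -0.04], "dr": [0, 0, 0]}, {"offset": [0, 0, -0.075], "dr": [0, 0, 0]}, {"offset": [0, 0, -0.11], "dr": [0, 0, 0]}, {"offset": [0, 0, -0.145], "dr": [0, 0, 0]}, {"offset": [0, 0, -0.175], "dr": [0, 0, 0]}, {"offset": [0, 0, -0.19], "dr": [0, 0, 0]}, {"offset": [0, 0, -0.2], "dr": [0, 0, 0]}, {"offset": [0, 0, -0.2], "dr": [0, 0, 0]}, {"offset": [0, 0, -0.2], "dr": [0, 0, 0]}, {"offset": [0, 0, -0.2], "dr": [0, 0, 0]}])

```text
time_s: 4.82
position: [0.4748, 0.0051, 0.2236]
tcp_rot: [[0.993, -0.12, -0.002], [-0.12, -0.993, 0.001], [-0.002, -0.0, -1.0]]
force: [-0.6, 0.2, -0.9]
opening: 0.642
grasp_force: 30.0
```

```bash
python3 - <<'E'
from h import *
a=snap('wrist','w3')
A=cv2.imread('pics/w3.png')[:270,150:450];cv2.imwrite('pics/w3b.png',cv2.resize(A,None,fx=2.2,fy=2.2,interpolation=cv2.INTER_CUBIC))
s=bot.read_state();print(s['time_s'],s['position'],s['tcp_rot'])
E
```

```text
4.8667 [0.47468721 0.00516002 0.22333759] [[ 9.92758687e-01 -1.20090459e-01 -2.91055225e-03]
 [-1.20089052e-01 -9.92762908e-01  6.54092492e-04]
 [-2.96803858e-03 -2.99830543e-04 -9.99995550e-01]]
```

View pics/w3b.png

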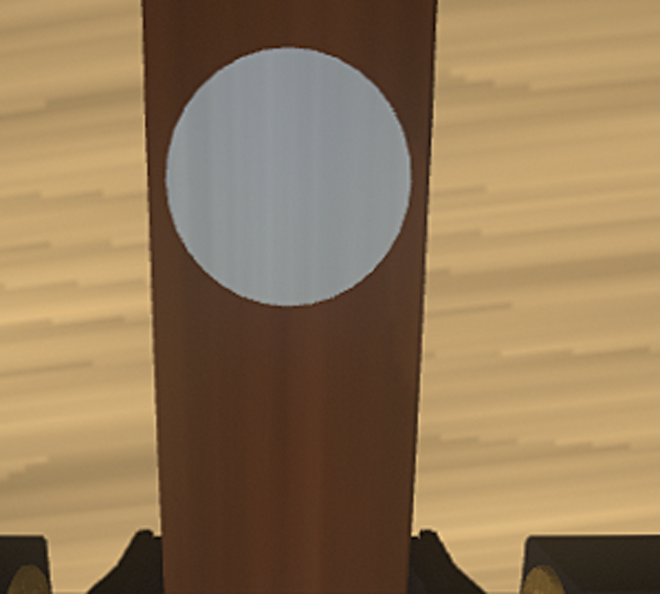

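The packer hides the stand in this view (plate at crop 289,176). I'll set it down here, release, and look from above with the hand empty.

servo_tool(targets=[{"offset": [0, 0, 0.04], "dr": [0, 0, 0]}, {"offset": [0, 0, 0.08], "dr": [0, 0, 0]}, {"offset": [0, 0, 0.12], "dr": [0, 0, 0]}, {"offset": [0, 0, 0.155], "dr": [0, 0, 0]}, {"offset": [0, 0, 0.185], "dr": [0, 0, 0]}, {"offset": [0, 0, 0.205], "dr": [0, 0, 0]}, {"offset": [0, 0, 0.215], "dr": [0, 0, 0]}, {"offset": [0, 0, 0.2185], "dr": [0, 0, 0]}, {"offset": [0, 0, 0.2185], "dr": [0, 0, 0]}, {"offset": [0, 0, 0.2185], "dr": [0, 0, 0]}, {"offset": [0, 0, 0.2185], "dr": [0, 0, 0]}])

```text
time_s: 5.78
position: [0.4763, 0.0051, 0.0063]
tcp_rot: [[0.993, -0.12, 0.001], [-0.12, -0.993, -0.0], [0.001, 0.0, -1.0]]
force: [0.5, -0.8, -2.1]
opening: 0.642
grasp_force: 30.0
```

servo_tool(targets=[{"offset": [0, 0, 0], "dr": [0, 0, 0]}, {"offset": [0, 0, 0], "dr": [0, 0, 0]}, {"offset": [0, 0, 0], "dr": [0, 0, 0]}, {"offset": [0, 0, 0], "dr": [0, 0, 0]}, {"offset": [0, 0, 0], "dr": [0, 0, 0]}, {"offset": [0, 0, 0], "dr": [0, 0, 0]}, {"offset": [0, 0, -0.02], "dr": [0, 0, 0]}, {"offset": [0, 0, -0.06], "dr": [0, 0, 0]}, {"offset": [0, 0, -0.1], "dr": [0, 0, 0]}, {"offset": [0, 0, -0.14], "dr": [0, 0, 0]}, {"offset": [0, 0, -0.18], "dr": [0, 0, 0]}, {"offset": [0, 0, -0.22], "dr": [0, 0, 0]}, {"offset": [0, 0, -0.26], "dr": [0, 0, 0]}, {"offset": [0, 0, -0.29], "dr": [0, 0, 0]}, {"offset": [0, 0, -0.3], "dr": [0, 0, 0]}, {"offset": [0, 0, -0.3], "dr": [0, 0, 0]}, {"offset": [0, 0, -0.3], "dr": [0, 0, 0]}], gripper=-1)

```text
time_s: 7.2
position: [0.4754, 0.0053, 0.3061]
tcp_rot: [[0.993, -0.12, 0.001], [-0.12, -0.993, -0.0], [0.001, 0.0, -1.0]]
force: [-0.0, 0.4, -0.3]
opening: 0.996
grasp_force: 0.0
```

```bash
python3 - <<'E'
from h import *
a=snap('wrist','w4');snap('side','side4');snap('top','top4')
A=cv2.imread('pics/w4.png');B=cv2.imread('pics/side4.png')[165:285,300:440]
o=np.zeros((600,800,3),np.uint8)
A2=cv2.resize(A[:250,100:500],None,fx=2,fy=2,interpolation=cv2.INTER_CUBIC)
cv2.imwrite('pics/w4b.png',A2)
s=bot.read_state();print(s['time_s'],s['position'],s['tcp_rot'])
E
```

```text
7.35 [0.47447767 0.00545823 0.30420953] [[ 9.92807525e-01 -1.19649041e-01 -4.16236740e-03]
 [-1.19646107e-01 -9.92816151e-01  9.47889538e-04]
 [-4.24587965e-03 -4.43060812e-04 -9.99990888e-01]]
```

View pics/w4b.png

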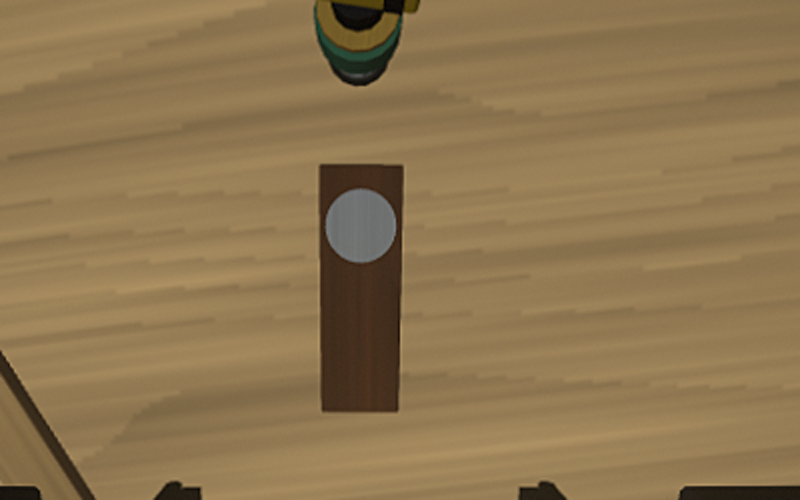

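The packer lies in line with the boss (plate at crop 361,226; boss lower edge at 360,70). I'll move forward for a full view of the knob and boss.

servo_tool(targets=[{"offset": [0.035, 0, 0], "dr": [0, 0, 0]}, {"offset": [0.07, 0, 0], "dr": [0, 0, 0]}, {"offset": [0.1, 0, 0], "dr": [0, 0, 0]}, {"offset": [0.115, 0, 0], "dr": [0, 0, 0]}, {"offset": [0.12, 0, 0], "dr": [0, 0, 0]}, {"offset": [0.12, 0, 0], "dr": [0, 0, 0]}, {"offset": [0.12, 0, 0], "dr": [0, 0, 0]}, {"offset": [0.12, 0, 0], "dr": [0, 0, 0]}, {"offset": [0.12, 0, 0], "dr": [0, 0, 0]}])

```text
time_s: 8.1
position: [0.5936, -0.0089, 0.306]
tcp_rot: [[0.993, -0.12, -0.001], [-0.12, -0.993, 0.0], [-0.001, -0.0, -1.0]]
force: [0.7, 0.2, -0.4]
opening: 1.001
grasp_force: 0.0
```

```bash
python3 - <<'E'
from h import *
a=snap('wrist','w5')
A=cv2.imread('pics/w5.png')
A2=cv2.resize(A[:290,100:485],None,fx=2,fy=2,interpolation=cv2.INTER_CUBIC)
cv2.imwrite('pics/w5b.png',A2)
s=bot.read_state();print(s['time_s'],s['position'],s['tcp_rot'])
E
```

```text
8.15 [ 0.59381337 -0.00889157  0.30623114] [[ 9.92838955e-01 -1.19459182e-01 -5.59033250e-04]
 [-1.19459126e-01 -9.92839111e-01  1.32810987e-04]
 [-5.70895566e-04 -6.50782983e-05 -9.99999835e-01]]
```

View pics/w5b.png

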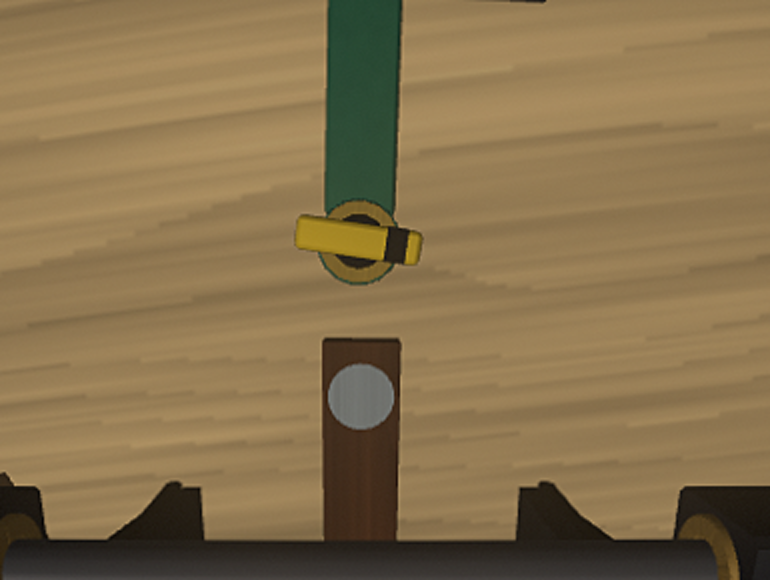

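The boss ring is centred near (358,242) with radius about 42. The bar's corners are about (299,214), (422,233), (419,265), (295,248); the plate is at (361,396) and the packer's front corners at (323,339), (400,339).

```bash
cat > m.py <<'E'
from h import *
c=load('w5');P=lambda u,v,z:atz(c,100+(u+.5)/2-.5,(v+.5)/2-.5,z)
print('cam',-np.array(c['R']).T@np.array(c['t']))
img=c['color'].astype(int);r,g,b=img[...,0],img[...,1],img[...,2]
# plate centroid: grey, bright
m=((abs(r-b)<25)&(r>110)).astype(np.uint8);n,l,s,ce=cv2.connectedComponentsWithStats(m)
for i in range(1,n):
  if s[i,4]>300: print('grey',s[i],ce[i],2*(ce[i]-[100,0])+.5, atz(c,*ce[i],.022))
# yellow bar
m=((r>150)&(g>110)&(b<70)).astype(np.uint8);n,l,s,ce=cv2.connectedComponentsWithStats(m)
for i in range(1,n):
  if s[i,4]>150:
    print('yel',s[i],ce[i],cv2.minAreaRect(np.argwhere(l==i)[:,::-1].astype(np.float32)))
print('plate',P(361,396,.022))
for z in (.098,.101): print('boss',z,P(358.5,242,z),'dia',np.linalg.norm(P(358.5,199.5,z)-P(358.5,284.5,z)))
for z in(.13,.14,.15,.16,.17):
  q=[P(*x,z) for x in((299,214),(422,233),(419,265),(295,248))]
  d=q[1]+q[2]-q[0]-q[3];print(z,'barc',sum(q)/4,np.linalg.norm(d)/2,np.linalg.norm(q[0]-q[3]),np.degrees(np.arctan2(d[1],d[0])))
a=[P(327,100,.101),P(400,100,.101),P(326,180,.101),P(396,180,.101)]
d=a[0]+a[1]-a[2]-a[3];print('arm yaw',np.degrees(np.arctan2(d[1],d[0])),np.linalg.norm(a[0]-a[1]),np.linalg.norm(a[2]-a[3]), 'armc',(a[2]+a[3])/2)
E
python3 m.py
```

```text
cam [ 0.66420819 -0.01831169  0.46774468]
grey [264 183  33  31 729] [280.60768176 197.83127572] [361.71536351 396.16255144] [ 0.56558692 -0.00811082  0.022     ]
yel [248 110  46  20 623] [270.06581059 119.18619583] ((269.9999694824219, 118.99998474121094), (44.406307220458984, 14.424979209899902), 8.13010311126709)
plate [ 0.56576744 -0.00761351  0.022     ]
boss 0.098 [ 0.67092081 -0.01859574  0.098     ] dia 0.04641802313368995
boss 0.101 [ 0.67086635 -0.01859343  0.101     ] dia 0.046041400889952025
0.13 barc [ 0.67129077 -0.01891128  0.13      ] 0.06415749657412231 0.01700926552430818 -104.88931487405793
0.14 barc [ 0.67108107 -0.01889352  0.14      ] 0.0622579108463343 0.01650565238858055 -104.88931487405797
0.15 barc [ 0.67087137 -0.01887577  0.15      ] 0.060358325118546295 0.016002039252852814 -104.88931487405797
0.16 barc [ 0.67066167 -0.01885802  0.16      ] 0.05845873939075826 0.015498426117125074 -104.88931487405799
0.17 barc [ 0.67045196 -0.01884026  0.17      ] 0.05655915366297025 0.014994812981397444 -104.88931487405806
arm yaw -8.703771502687616 0.03894251203678801 0.03829397129457559 armc [ 0.70340359 -0.0238962   0.101     ]
```

servo_tool(targets=[{"offset": [-0.035, 0, 0], "dr": [0, 0, 0]}, {"offset": [-0.07, 0, 0], "dr": [0, 0, 0]}, {"offset": [-0.105, 0, 0], "dr": [0, 0, 0]}, {"offset": [-0.13, 0, 0.02], "dr": [0, 0, 0]}, {"offset": [-0.14, 0, 0.05], "dr": [0, 0, 0]}, {"offset": [-0.14, 0, 0.085], "dr": [0, 0, 0]}, {"offset": [-0.14, 0, 0.12], "dr": [0, 0, 0]}, {"offset": [-0.14, 0, 0.155], "dr": [0, 0, 0]}, {"offset": [-0.14, 0, 0.19], "dr": [0, 0, 0]}, {"offset": [-0.14, 0, 0.22], "dr": [0, 0, 0]}, {"offset": [-0.14, 0, 0.25], "dr": [0, 0, 0]}, {"offset": [-0.14, 0, 0.275], "dr": [0, 0, 0]}, {"offset": [-0.14, 0, 0.29], "dr": [0, 0, 0]}, {"offset": [-0.14, 0, 0.299], "dr": [0, 0, 0]}, {"offset": [-0.14, 0, 0.3], "dr": [0, 0, 0]}, {"offset": [-0.14, 0, 0.3], "dr": [0, 0, 0]}, {"offset": [-0.14, 0, 0.3], "dr": [0, 0, 0]}])

```text
time_s: 9.57
position: [0.4566, 0.0075, 0.007]
tcp_rot: [[0.993, -0.12, 0.002], [-0.12, -0.993, -0.0], [0.002, 0.0, -1.0]]
force: [1.0, -0.8, 0.1]
opening: 1.005
grasp_force: 0.0
```

servo_tool(targets=[{"offset": [0, 0, 0], "dr": [0, 0, 0]}, {"offset": [0, 0, 0], "dr": [0, 0, 0]}, {"offset": [0, 0, 0], "dr": [0, 0, 0]}, {"offset": [0, 0, 0], "dr": [0, 0, 0]}, {"offset": [0, 0, 0], "dr": [0, 0, 0]}, {"offset": [0, 0, 0], "dr": [0, 0, 0]}, {"offset": [0, 0, 0], "dr": [0, 0, 0]}], gripper=1)

```text
time_s: 10.15
position: [0.456, 0.0076, 0.0062]
tcp_rot: [[0.993, -0.12, 0.0], [-0.12, -0.993, -0.0], [0.0, 0.0, -1.0]]
force: [-0.7, -0.5, 3.5]
opening: 0.638
grasp_force: 30.0
```

servo_tool(targets=[{"offset": [0.01, -0.0005, 0], "dr": [0, 0, 0]}, {"offset": [0.02, -0.001, 0], "dr": [0, 0, 0]}, {"offset": [0.03, -0.0015, 0], "dr": [0, 0, 0]}, {"offset": [0.04, -0.002, 0], "dr": [0, 0, 0]}, {"offset": [0.05, -0.002, 0], "dr": [0, 0, 0]}, {"offset": [0.06, -0.002, 0], "dr": [0, 0, 0]}, {"offset": [0.07, -0.002, 0], "dr": [0, 0, 0]}, {"offset": [0.08, -0.002, 0], "dr": [0, 0, 0]}, {"offset": [0.09, -0.002, 0], "dr": [0, 0, 0]}, {"offset": [0.098, -0.002, 0], "dr": [0, 0, 0]}, {"offset": [0.104, -0.002, 0], "dr": [0, 0, 0]}, {"offset": [0.106, -0.002, 0], "dr": [0, 0, 0]}, {"offset": [0.106, -0.002, 0], "dr": [0, 0, 0]}, {"offset": [0.106, -0.002, 0], "dr": [0, 0, 0]}, {"offset": [0.106, -0.002, 0], "dr": [0, 0, 0]}, {"offset": [0.106, -0.002, 0], "dr": [0, 0, 0]}, {"offset": [0.106, -0.002, 0], "dr": [0, 0, 0]}])

```text
time_s: 11.57
position: [0.5598, -0.0028, 0.0062]
tcp_rot: [[0.993, -0.119, -0.003], [-0.119, -0.993, 0.001], [-0.003, -0.0, -1.0]]
force: [-1.9, 0.5, 5.9]
opening: 0.644
grasp_force: 30.0
```

servo_tool(targets=[{"offset": [0.0015, 0, 0], "dr": [0, 0, 0]}, {"offset": [0.0015, 0, 0], "dr": [0, 0, 0]}, {"offset": [0.0015, 0, 0], "dr": [0, 0, 0]}, {"offset": [0.0015, 0, 0], "dr": [0, 0, 0]}])

```text
time_s: 11.9
position: [0.5599, -0.0027, 0.0062]
tcp_rot: [[0.993, -0.119, -0.006], [-0.119, -0.993, 0.001], [-0.006, -0.0, -1.0]]
force: [-5.2, 0.0, 7.3]
opening: 0.64
grasp_force: 30.0
```

servo_tool(targets=[{"offset": [0, 0, 0], "dr": [0, 0, 0]}, {"offset": [0, 0, 0], "dr": [0, 0, 0]}, {"offset": [0, 0, 0], "dr": [0, 0, 0]}, {"offset": [0, 0, 0], "dr": [0, 0, 0]}, {"offset": [0, 0, 0], "dr": [0, 0, 0]}, {"offset": [0, 0, 0], "dr": [0, 0, 0]}, {"offset": [0, 0, -0.02], "dr": [0, 0, 0]}, {"offset": [0, 0, -0.06], "dr": [0, 0, 0]}, {"offset": [0, 0, -0.1], "dr": [0, 0, 0]}, {"offset": [0, 0, -0.14], "dr": [0, 0, 0]}, {"offset": [0, 0, -0.18], "dr": [0, 0, 0]}, {"offset": [0, 0, -0.22], "dr": [0, 0, 0]}, {"offset": [0, 0, -0.26], "dr": [0, 0, 0]}, {"offset": [0, 0, -0.29], "dr": [0, 0, 0]}, {"offset": [0, 0, -0.3], "dr": [0, 0, 0]}, {"offset": [0, 0, -0.3], "dr": [0, 0, 0]}, {"offset": [0, 0, -0.3], "dr": [0, 0, 0]}, {"offset": [0, 0, -0.3], "dr": [0, 0, 0]}], gripper=-1)

```text
time_s: 13.4
position: [0.5614, -0.003, 0.3036]
tcp_rot: [[0.993, -0.12, -0.005], [-0.12, -0.993, 0.001], [-0.005, -0.0, -1.0]]
force: [0.3, 0.4, -0.6]
opening: 0.997
grasp_force: 0.0
```

```bash
python3 - <<'E'
from h import *
a=snap('wrist','w6');snap('side','side6');snap('top','top6')
A=cv2.imread('pics/w6.png')[:260,150:450]; B=cv2.imread('pics/side6.png')[170:260,290:370]
A=cv2.resize(A,None,fx=1.8,fy=1.8,interpolation=cv2.INTER_CUBIC)[:468]
o=np.zeros((600,800,3),np.uint8);o[:A.shape[0],:A.shape[1]]=A
B=cv2.resize(B,None,fx=3.2,fy=3.2,interpolation=cv2.INTER_CUBIC);o[:B.shape[0],544:544+B.shape[1]]=B[:,:256]
cv2.imwrite('pics/w6b.png',o)
s=bot.read_state();print(s['time_s'],s['position'],s['tcp_rot'],s['joint_positions'])
E
```

```text
13.55 [ 0.56177939 -0.00312615  0.30367241] [[ 9.92795792e-01 -1.19725930e-01 -4.71349987e-03]
 [-1.19722626e-01 -9.92806898e-01  9.77944558e-04]
 [-4.79668051e-03 -4.06586658e-04 -9.99988413e-01]] [-1.17145279e+01  2.05040155e+01  8.51927767e+01  3.37071342e-05
  7.45790240e+01  8.51616932e+01]
```

View pics/w6b.png

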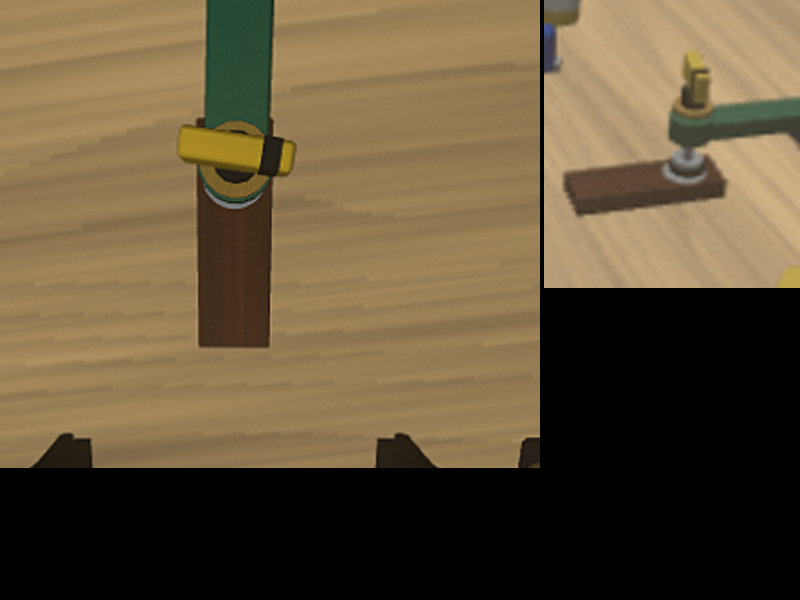

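The packer lies under the boss, its plate's rim showing evenly below it; the tail edge is at crop (199–270, 346) and the front-left corner at (197,118). The bar runs (179,143)–(296,160). The side inset shows the foot over the plate.

```bash
python3 - <<'E'
from h import *
c=load('w6');s=bot.read_state();k=1.8
P=lambda u,v,z:atz(c,150+(u+.5)/k-.5,(v+.5)/k-.5,z)
t1,t2=P(199,346.5,.022),P(270,346.5,.022);f=P(197,118,.022)
yaw=np.degrees(np.arctan2(*(f-t1)[[1,0]]));n=np.array([t1[1]-t2[1],t2[0]-t1[0],0]);
d=f-t1;L=np.linalg.norm(d);d/=L
print('L',L,'W',np.linalg.norm(t1-t2),'yaw',yaw,'plate',(t1+t2)/2+.13*d)
print('front-based', f-.04*d-.028*np.array([-d[1],d[0],0]))
print('boss bot/ring',P(235.5,162,.101), [P(235.5,y,.101) for y in(121,203)])
q=[P(*x,.15) for x in((181,125),(296,145),(292,176),(178,160))];e=q[1]+q[2]-q[0]-q[3]
print('bar',sum(q)/4,np.linalg.norm(e)/2,np.degrees(np.arctan2(e[1],e[0])))
w4=load('w4');Q=lambda u,v,z:atz(w4,100+(u+.5)/2-.5,(v+.5)/2-.5,z)
print('tool line check plate w4',Q(361,226,.022),'tail',(Q(322,411,.022)+Q(398,411,.022))/2)
# refine: white rim crescent of plate
img=c['color'].astype(int);r,g,b=img[...,0],img[...,1],img[...,2]
m=(abs(r-b)<25)&(r>110);v,u=np.nonzero(m);k2=(v>90)&(v<125)&(u>250)&(u<310)
pts=np.array([atz(c,x,y,.022) for x,y in zip(u[k2],v[k2])]);
ax=d; lat=np.array([-d[1],d[0],0]); print(len(pts))
if len(pts): 
  i=np.argmin(pts@ax);print('rim near edge->plate centre',pts[i]+.024*ax, 'lat range', pts@lat.T.min() if 0 else ((pts@lat).min(),(pts@lat).max(), ))
tl=np.array([.6709,-.0187,0]);print('axis lat',tl@lat,'ax',tl@ax)
E
```

```text
L 0.16859157079416612 W 0.05627406985946798 yaw -7.199660121121134 plate [ 0.66996258 -0.01859914  0.022     ]
front-based [ 0.66841961 -0.01826659  0.022     ]
boss bot/ring [ 0.6700295  -0.01828367  0.101     ] [array([ 0.69309274, -0.02104392,  0.101     ]), array([ 0.64632584, -0.01544747,  0.101     ])]
bar [ 0.67006626 -0.01888074  0.15      ] 0.06022812115604582 -105.33027089125054
tool line check plate w4 [ 0.56480502 -0.00756964  0.022     ] tail [0.43708663 0.00845635 0.022     ]
58
rim near edge->plate centre [ 0.67055343 -0.01387063  0.022     ] lat range (np.float64(0.04888980923794099), np.float64(0.08768390021698663))
axis lat 0.0655295591788176 ax 0.6679538733129929
```

servo_tool(targets=[{"offset": [0.02, 0, 0], "dr": [0, 0, -5]}, {"offset": [0.04, 0, 0], "dr": [0, 0, -12]}, {"offset": [0.06, 0, 0], "dr": [0, 0, -19]}, {"offset": [0.08, 0, 0], "dr": [0, 0, -26]}, {"offset": [0.1, 0, 0], "dr": [0, 0, -33]}, {"offset": [0.1095, 0, 0], "dr": [0, 0, -40]}, {"offset": [0.1095, 0, 0.02], "dr": [0, 0, -47]}, {"offset": [0.1095, 0, 0.04], "dr": [0, 0, -54]}, {"offset": [0.1095, 0, 0.06], "dr": [0, 0, -61]}, {"offset": [0.1095, 0, 0.08], "dr": [0, 0, -68]}, {"offset": [0.1095, 0, 0.08], "dr": [0, 0, -75]}, {"offset": [0.1095, 0, 0.08], "dr": [0, 0, -80]}, {"offset": [0.1095, 0, 0.08], "dr": [0, 0, -82]}, {"offset": [0.1095, 0, 0.08], "dr": [0, 0, -82]}, {"offset": [0.1095, 0, 0.08], "dr": [0, 0, -82]}, {"offset": [0.1095, 0, 0.08], "dr": [0, 0, -82]}, {"offset": [0.1095, 0, 0.08], "dr": [0, 0, -82]}, {"offset": [0.1095, 0, 0.08], "dr": [0, 0, -82]}])

```text
time_s: 15.05
position: [0.6716, -0.0164, 0.2259]
tcp_rot: [[0.257, 0.966, -0.0], [0.966, -0.257, 0.0], [0.0, -0.0, -1.0]]
force: [0.6, 0.1, -0.2]
opening: 0.999
grasp_force: 0.0
```

```bash
python3 - <<'E'
from h import *
s=bot.read_state();print(s['time_s'],s['position'],s['tcp_rot'],s['joint_positions'],s['moment'],s['force'])
c=snap('wrist','w7');p=s['position'];R=np.array(s['tcp_rot'])
for n in('w7',):
  c=load(n)
  for q in ([.6705,-.0163,.15],[.6705,-.0187,.15]): print(proj(c,q))
img=c['color'].astype(int);r,g,b=img[...,0],img[...,1],img[...,2]
m=((r>140)&(g>100)&(b<80)).astype(np.uint8);n,l,st,ce=cv2.connectedComponentsWithStats(m)
for i in range(1,n):
  if st[i,4]>150: print('yel',st[i],ce[i],cv2.minAreaRect(np.argwhere(l==i)[:,::-1].astype(np.float32)))
# top/side verification of knob: yellow near expected
for nm in('side6','top6'):
  c=load(nm);e=proj(c,[.6705,-.017,.135])[0];img=c['color'].astype(int);r,g,b=img[...,0],img[...,1],img[...,2]
  m=(r>120)&(g>90)&(b<70)&(r-b>70);v,u=np.nonzero(m);k=np.hypot(u-e[0],v-e[1])<22;print(nm,e,u[k].mean(),v[k].mean(),u[k].min(),u[k].max(),v[k].min(),v[k].max())
  print(proj(c,[[.6705,-.017,z] for z in(.118,.14,.15,.16)]).round(1).tolist())
E
```

```text
15.05 [ 0.67156987 -0.01639288  0.22593428] [[ 2.57047502e-01  9.66398758e-01 -1.46079041e-04]
 [ 9.66398769e-01 -2.57047497e-01  5.19602473e-05]
 [ 1.26650667e-05 -1.54526857e-04 -9.99999988e-01]] [-1.09098123e+01  3.37588162e+01  7.45987090e+01  1.41094914e-03
  7.16512566e+01  3.98468663e+00] [ 0.00993195 -0.04101984  0.0072414 ] [ 0.57918546  0.08687499 -0.18578938]
[[277.60836905 219.53250372]]
[[278.39919734 222.37050767]]
yel [ 269  187   19   55 1009] [278.05450942 213.48860258] ((278.0, 214.0), (54.0, 18.0), 90.0)
side6 [336.75876878 195.30429803] 337.0 191.3 334 340 188 194
[[336.3, 199.6], [336.9, 194.0], [337.2, 191.4], [337.4, 188.8]]<stdin>:14: RuntimeWarning: Mean of empty slice.
  ret = ret.dtype.type(ret / rcount)
Traceback (most recent call last):
ValueError: zero-size array to reduction operation minimum which has no identity
```

```bash
python3 - <<'E'
from h import *
c=load('w7');K=np.array(c['camera_matrix']);print(K[0,0])
img=c['color'].astype(int)
print('col278 rows', [(y,*img[y,278]) for y in list(range(182,192))+list(range(238,268,1))])
print('row205',[(x,*img[205,x]) for x in range(262,294)])
# expected extents if bar top at z (bar centre at wrist-bias coords)
b=np.array([.257,.966,0]);n=np.array([.966,-.257,0])
for z in(.145,.15,.155,.16):
  o=np.array([.6705,-.0187,z]);print(z,proj(c,[o+.03*b,o-.03*b,o+.008*n+.01*b,o-.008*n+.01*b]).round(1).tolist())
E
```

```text
316.7201995855972
col278 rows [(182, np.int64(113), np.int64(91), np.int64(28)), (183, np.int64(111), np.int64(90), np.int64(25)), (184, np.int64(112), np.int64(91), np.int64(26)), (185, np.int64(109), np.int64(88), np.int64(23)), (186, np.int64(129), np.int64(105), np.int64(29)), (187, np.int64(162), np.int64(132), np.int64(32)), (188, np.int64(177), np.int64(144), np.int64(37)), (189, np.int64(178), np.int64(145), np.int64(37)), (190, np.int64(181), np.int64(147), np.int64(37)), (191, np.int64(181), np.int64(148), np.int64(38)), (238, np.int64(179), np.int64(146), np.int64(39)), (239, np.int64(179), np.int64(146), np.int64(36)), (240, np.int64(186), np.int64(151), np.int64(38)), (241, np.int64(155), np.int64(127), np.int64(37)), (242, np.int64(74), np.int64(62), np.int64(29)), (243, np.int64(39), np.int64(33), np.int64(26)), (244, np.int64(45), np.int64(37), np.int64(26)), (245, np.int64(46), np.int64(40), np.int64(27)), (246, np.int64(47), np.int64(40), np.int64(27)), (247, np.int64(47), np.int64(39), np.int64(27)), (248, np.int64(47), np.int64(39), np.int64(28)), (249, np.int64(4
[... 2145 characters left out ...]
144), np.int64(36)), (286, np.int64(172), np.int64(140), np.int64(35)), (287, np.int64(147), np.int64(120), np.int64(31)), (288, np.int64(129), np.int64(104), np.int64(28)), (289, np.int64(94), np.int64(77), np.int64(22)), (290, np.int64(38), np.int64(33), np.int64(25)), (291, np.int64(42), np.int64(35), np.int64(25)), (292, np.int64(36), np.int64(31), np.int64(15)), (293, np.int64(25), np.int64(20), np.int64(12))]
0.145 [[278.4, 183.5], [278.5, 255.4], [288.5, 208.4], [268.3, 208.4]]
0.15 [[278.4, 184.6], [278.4, 257.8], [288.7, 210.0], [268.1, 210.0]]
0.155 [[278.3, 185.8], [278.4, 260.3], [288.9, 211.7], [267.9, 211.7]]
0.16 [[278.3, 187.0], [278.4, 262.9], [289.1, 213.4], [267.6, 213.4]]
```

servo_tool(targets=[{"offset": [0, -0.001, 0.03], "dr": [0, 0, 0]}, {"offset": [0, -0.001, 0.06], "dr": [0, 0, 0]}, {"offset": [0, -0.001, 0.085], "dr": [0, 0, 0]}, {"offset": [0, -0.001, 0.1], "dr": [0, 0, 0]}, {"offset": [0, -0.001, 0.105], "dr": [0, 0, 0]}, {"offset": [0, -0.001, 0.105], "dr": [0, 0, 0]}, {"offset": [0, -0.001, 0.105], "dr": [0, 0, 0]}, {"offset": [0, -0.001, 0.105], "dr": [0, 0, 0]}])

```text
time_s: 15.77
position: [0.6719, -0.0164, 0.1228]
tcp_rot: [[0.257, 0.967, 0.003], [0.967, -0.257, -0.001], [0.0, 0.003, -1.0]]
force: [0.3, -0.5, -0.4]
opening: 0.999
grasp_force: 0.0
```

servo_tool(targets=[{"offset": [0, 0, 0], "dr": [0, 0, 0]}, {"offset": [0, 0, 0], "dr": [0, 0, 0]}, {"offset": [0, 0, 0], "dr": [0, 0, 0]}, {"offset": [0, 0, 0], "dr": [0, 0, 0]}, {"offset": [0, 0, 0], "dr": [0, 0, 0]}, {"offset": [0, 0, 0], "dr": [0, 0, 0]}, {"offset": [0, 0, 0], "dr": [0, 0, 0]}, {"offset": [0, 0, 0], "dr": [0, 0, 0]}, {"offset": [0, 0, 0], "dr": [0, 0, 0]}, {"offset": [0, 0, 0], "dr": [0, 0, 0]}, {"offset": [0, 0, 0], "dr": [0, 0, 0]}], gripper=1)

```text
time_s: 16.68
position: [0.6711, -0.0163, 0.121]
tcp_rot: [[0.257, 0.967, 0.001], [0.967, -0.257, -0.0], [0.0, 0.001, -1.0]]
force: [1.9, -0.5, -0.8]
opening: 0.304
grasp_force: 30.0
```

```bash
cat > st.py <<'E'
from rig import bot
import numpy as np
s=bot.read_state();R=np.array(s['tcp_rot']);print(s['time_s'],np.round(s['position'],4),'yaw',np.degrees(np.arctan2(R[1,0],R[0,0])),'F',np.round(s['force'],2),'Ftool',np.round(R.T@s['force'],2),'M',np.round(s['moment'],3),'op',s['opening'],'g',s['grasp_force'],'j6',s['joint_positions'][5])
E
python3 st.py
```

```text
16.6833 [ 0.6711 -0.0163  0.121 ] yaw 75.1297496460657 F [ 1.9  -0.51 -0.8 ] Ftool [-0.01  1.97  0.8 ] M [-0.093 -0.208 -0.012] op 0.30400988848327665 g 30.00025749206543 j6 3.9651882558721625
```

servo_tool(targets=[{"offset": [0, 0, 0], "dr": [0, 0, 0]}, {"offset": [0, 0, 0], "dr": [0, 0, 0]}, {"offset": [0, 0, 0], "dr": [0, 0, 0]}, {"offset": [0, 0, -0.003], "dr": [0, 0, 0]}, {"offset": [0, 0, -0.006], "dr": [0, 0, 0]}, {"offset": [0, 0, -0.009], "dr": [0, 0, 0]}, {"offset": [0, 0, -0.009], "dr": [0, 0, 0]}, {"offset": [0, 0, -0.009], "dr": [0, 0, 0]}], gripper=-0.1)

```text
time_s: 17.35
position: [0.6709, -0.0162, 0.1306]
tcp_rot: [[0.257, 0.967, 0.001], [0.967, -0.257, -0.0], [0.0, 0.001, -1.0]]
force: [0.5, 0.8, 1.1]
opening: 0.544
grasp_force: 0.0
```

servo_tool(targets=[{"offset": [0, 0, 0], "dr": [0, 0, 0]}, {"offset": [0, 0, 0], "dr": [0, 0, 0]}, {"offset": [0, 0, 0], "dr": [0, 0, 0]}, {"offset": [0, 0, 0], "dr": [0, 0, 0]}, {"offset": [0, 0, 0], "dr": [0, 0, 0]}, {"offset": [0, 0, 0], "dr": [0, 0, 0]}, {"offset": [0, 0, 0], "dr": [0, 0, 0]}, {"offset": [0, 0, 0], "dr": [0, 0, 0]}, {"offset": [0, 0, 0], "dr": [0, 0, 0]}], gripper=1)

```text
time_s: 18.1
position: [0.6711, -0.0163, 0.13]
tcp_rot: [[0.257, 0.966, 0.001], [0.966, -0.257, -0.0], [0.0, 0.001, -1.0]]
force: [2.0, 0.1, -1.5]
opening: 0.181
grasp_force: 30.0
```

```bash
python3 st.py
```

```text
18.1 [ 0.6711 -0.0163  0.13  ] yaw 75.11828741131511 F [ 2.    0.05 -1.46] Ftool [0.56 1.92 1.46] M [-0.049 -0.319 -0.03 ] op 0.1813111231699941 g 30.00025666784495 j6 3.972082699671624
```

servo_tool(targets=[{"offset": [0, 0.0007, 0], "dr": [0, 0, 0]}, {"offset": [0, 0.0007, 0.0003], "dr": [0, 0, 5]}, {"offset": [0, 0.0007, 0.0005], "dr": [0, 0, 10]}, {"offset": [0, 0.0007, 0.0008], "dr": [0, 0, 15]}, {"offset": [0, 0.0007, 0.001], "dr": [0, 0, 20]}, {"offset": [0, 0.0007, 0.0013], "dr": [0, 0, 25]}, {"offset": [0, 0.0007, 0.0016], "dr": [0, 0, 30]}, {"offset": [0, 0.0007, 0.0016], "dr": [0, 0, 30]}, {"offset": [0, 0.0007, 0.0016], "dr": [0, 0, 30]}])

```text
time_s: 18.85
position: [0.6716, -0.0165, 0.1285]
tcp_rot: [[0.704, 0.71, 0.001], [0.71, -0.704, -0.0], [0.0, 0.001, -1.0]]
force: [2.7, -0.7, -1.3]
opening: 0.183
grasp_force: 30.0
```

```bash
python3 st.py
```

```text
18.85 [ 0.6716 -0.0165  0.1285] yaw 45.245959987296956 F [ 2.69 -0.67 -1.32] Ftool [1.42 2.38 1.32] M [-0.148 -0.319 -0.099] op 0.18337075183860116 g 30.001092203892767 j6 33.842752771391524
```

servo_tool(targets=[{"offset": [0, 0, 0.0003], "dr": [0, 0, 5]}, {"offset": [0, 0, 0.0005], "dr": [0, 0, 10]}, {"offset": [0, 0, 0.0008], "dr": [0, 0, 15]}, {"offset": [0, 0, 0.001], "dr": [0, 0, 20]}, {"offset": [0, 0, 0.0013], "dr": [0, 0, 25]}, {"offset": [0, 0, 0.0016], "dr": [0, 0, 30]}, {"offset": [0, 0, 0.0016], "dr": [0, 0, 30]}, {"offset": [0, 0, 0.0016], "dr": [0, 0, 30]}])

```text
time_s: 19.52
position: [0.6719, -0.017, 0.1269]
tcp_rot: [[0.964, 0.264, 0.001], [0.264, -0.964, -0.001], [0.001, 0.001, -1.0]]
force: [1.9, -2.7, -1.7]
opening: 0.182
grasp_force: 30.0
```

```bash
python3 st.py
```

```text
19.5167 [ 0.6719 -0.017   0.1269] yaw 15.316765909497835 F [ 1.9  -2.65 -1.69] Ftool [1.13 3.06 1.69] M [-0.413 -0.367 -0.038] op 0.18191805915218517 g 30.003307848237455 j6 63.7706343596802
```

servo_tool(targets=[{"offset": [0, 0, 0.0003], "dr": [0, 0, 5]}, {"offset": [0, 0, 0.0005], "dr": [0, 0, 10]}, {"offset": [0, 0, 0.0006], "dr": [0, 0, 12]}, {"offset": [0, 0, 0.0006], "dr": [0, 0, 12]}, {"offset": [0, 0, 0.0006], "dr": [0, 0, 12]}])

```text
time_s: 19.93
position: [0.6719, -0.0172, 0.1263]
tcp_rot: [[0.998, 0.057, 0.001], [0.057, -0.998, -0.001], [0.001, 0.001, -1.0]]
force: [3.2, -4.5, -1.3]
opening: 0.179
grasp_force: 30.0
```

```bash
python3 st.py
```

```text
19.9333 [ 0.6719 -0.0172  0.1263] yaw 3.2959401863069933 F [ 3.16 -4.48 -1.26] Ftool [2.9  4.65 1.27] M [-0.645 -0.423 -0.036] op 0.17931907633699434 g 30.0031360052526 j6 75.79213823850331
```

servo_tool(targets=[{"offset": [0, 0, 0.0003], "dr": [0, 0, 5]}, {"offset": [0, 0, 0.0005], "dr": [0, 0, 10]}, {"offset": [0, 0, 0.0005], "dr": [0, 0, 10]}, {"offset": [0, 0, 0.0005], "dr": [0, 0, 10]}])

```text
time_s: 20.27
position: [0.6719, -0.0174, 0.1259]
tcp_rot: [[0.993, -0.117, 0.001], [-0.117, -0.993, -0.002], [0.001, 0.001, -1.0]]
force: [2.6, -4.3, -2.2]
opening: 0.181
grasp_force: 30.0
```

```bash
python3 st.py
```

```text
20.2667 [ 0.6719 -0.0174  0.1259] yaw -6.7112678640483425 F [ 2.65 -4.3  -2.16] Ftool [3.13 3.96 2.17] M [-0.711 -0.448 -0.105] op 0.18136383675305606 g 30.003911037929356 j6 85.80090356517995
```

servo_tool(targets=[{"offset": [0, 0, 0], "dr": [0, 0, 5]}, {"offset": [0, 0, 0], "dr": [0, 0, 9]}, {"offset": [0, 0, 0], "dr": [0, 0, 9]}, {"offset": [0, 0, 0], "dr": [0, 0, 9]}, {"offset": [0, 0, 0], "dr": [0, 0, 9]}])

```text
time_s: 20.68
position: [0.6719, -0.0176, 0.1255]
tcp_rot: [[0.963, -0.271, 0.001], [-0.271, -0.963, -0.002], [0.002, 0.002, -1.0]]
force: [2.8, -5.1, -4.3]
opening: 0.18
grasp_force: 30.0
```

```bash
python3 st.py; python3 - <<'E'
from h import *
snap('side','side8');snap('top','top8')
# compare knob/foot rows before vs after in the side view
a=load('side6');b=load('side8')
for z0,z1,n in((.022,.03,'foot'),):
  print(proj(a,[[.6705,-.017,z] for z in(.022,.026,.03,.05)]).round(2).tolist())
u=337
for c in(a,b): print([int(x) for x in c['color'][205:228,336:340].mean(axis=(1,2))])
E
```

```text
20.6833 [ 0.6719 -0.0176  0.1255] yaw -15.702320090745637 F [ 2.77 -5.09 -4.33] Ftool [4.04 4.14 4.34] M [-0.692 -0.534 -0.072] op 0.18020836638596205 g 30.003810888156295 j6 94.7917244579014
[[333.8, 223.05], [333.9, 222.11], [334.0, 221.16], [334.51, 216.4]]
[104, 81, 81, 85, 70, 63, 62, 61, 63, 61, 74, 134, 146, 132, 131, 129, 106, 77, 62, 66, 115, 115, 81]
[92, 113, 83, 78, 69, 62, 62, 61, 61, 61, 75, 135, 145, 131, 123, 128, 130, 105, 78, 63, 62, 91, 76]
```

servo_tool(targets=[{"offset": [0, 0, 0.0006], "dr": [0, 0, 3]}, {"offset": [0, 0, 0.0008], "dr": [0, 0, 6]}, {"offset": [0, 0, 0.0008], "dr": [0, 0, 6]}, {"offset": [0, 0, 0.0008], "dr": [0, 0, 6]}, {"offset": [0, 0, 0.0008], "dr": [0, 0, 6]}])

```text
time_s: 21.2
position: [0.6718, -0.0177, 0.1251]
tcp_rot: [[0.929, -0.37, 0.001], [-0.37, -0.929, -0.002], [0.002, 0.001, -1.0]]
force: [2.8, -6.0, -2.2]
opening: 0.176
grasp_force: 30.0
```

```bash
python3 st.py
```

```text
21.2 [ 0.6718 -0.0177  0.1251] yaw -21.700281372509707 F [ 2.78 -5.99 -2.15] Ftool [4.8  4.54 2.17] M [-0.734 -0.381 -0.044] op 0.17646168398314363 g 30.004391628317535 j6 100.79241866372205
```

servo_tool(targets=[{"offset": [0, 0, 0.0002], "dr": [0, 0, 3]}, {"offset": [0, 0, 0.0003], "dr": [0, 0, 6]}, {"offset": [0, 0, 0.0003], "dr": [0, 0, 6]}, {"offset": [0, 0, 0.0003], "dr": [0, 0, 6]}, {"offset": [0, 0, 0.0003], "dr": [0, 0, 6]}])

```text
time_s: 21.62
position: [0.6718, -0.0178, 0.1251]
tcp_rot: [[0.885, -0.465, 0.001], [-0.465, -0.885, -0.002], [0.002, 0.001, -1.0]]
force: [1.8, -6.1, -1.4]
opening: 0.184
grasp_force: 30.0
```

```bash
python3 st.py
```

```text
21.6167 [ 0.6718 -0.0178  0.1251] yaw -27.705596026242745 F [ 1.85 -6.1  -1.37] Ftool [4.47 4.54 1.39] M [-0.701 -0.33  -0.091] op 0.18408217884201794 g 30.00578446313739 j6 106.79689306812983
```

servo_tool(targets=[{"offset": [0, 0, 0], "dr": [0, 0, 3]}, {"offset": [0, 0, 0], "dr": [0, 0, 6]}, {"offset": [0, 0, 0], "dr": [0, 0, 6]}, {"offset": [0, 0, 0], "dr": [0, 0, 6]}, {"offset": [0, 0, 0], "dr": [0, 0, 6]}])

```text
time_s: 22.03
position: [0.6717, -0.0179, 0.125]
tcp_rot: [[0.832, -0.555, 0.001], [-0.555, -0.832, -0.002], [0.002, 0.001, -1.0]]
force: [2.3, -5.6, -0.4]
opening: 0.18
grasp_force: 30.0
```

```bash
for i in 1 2 3; do python3 st.py; python3 -c "
from rig import viewer
viewer.capture('side')"; done
```

```text
22.0333 [ 0.6717 -0.0179  0.125 ] yaw -33.70180352945652 F [ 2.28 -5.61 -0.43] Ftool [5.01 3.4  0.44] M [-0.806 -0.342 -0.145] op 0.1801022136312872 g 30.006503867916763 j6 112.79475983482666
22.0833 [ 0.6717 -0.0179  0.125 ] yaw -33.7014788823186 F [ 0.96 -6.63 -1.23] Ftool [4.47 4.98 1.25] M [-0.765 -0.297 -0.111] op 0.18186619977161217 g 30.006341328844428 j6 112.7938855444116
22.1333 [ 0.6717 -0.0179  0.1251] yaw -33.70011507462847 F [ 2.25 -5.83 -1.46] Ftool [5.11 3.6  1.48] M [-0.794 -0.328 -0.09 ] op 0.18368651881948586 g 30.00631206203252 j6 112.79399715220009
```

servo_tool(targets=[{"offset": [0.0006, 0.0005, 0], "dr": [0, 0, 2]}, {"offset": [0.001, 0.001, 0], "dr": [0, 0, 3]}, {"offset": [0.001, 0.001, 0], "dr": [0, 0, 3]}, {"offset": [0.001, 0.001, 0], "dr": [0, 0, 3]}])

```text
time_s: 22.52
position: [0.6717, -0.018, 0.125]
tcp_rot: [[0.801, -0.598, 0.0], [-0.598, -0.801, -0.001], [0.001, 0.0, -1.0]]
force: [1.0, -3.8, 0.8]
opening: 0.182
grasp_force: 30.0
```

servo_tool(targets=[{"offset": [0, 0, 0], "dr": [0, 0, 0]}, {"offset": [0, 0, 0], "dr": [0, 0, 0]}, {"offset": [0, 0, 0], "dr": [0, 0, 0]}, {"offset": [0, 0, 0], "dr": [0, 0, 0]}, {"offset": [0, 0, 0], "dr": [0, 0, 0]}, {"offset": [0, 0, 0], "dr": [0, 0, 0]}, {"offset": [0, 0, -0.02], "dr": [0, 0, 0]}, {"offset": [0, 0, -0.05], "dr": [0, 0, 0]}, {"offset": [0, 0, -0.09], "dr": [0, 0, 0]}, {"offset": [0, 0, -0.13], "dr": [0, 0, 0]}, {"offset": [-0.02, 0, -0.16], "dr": [0, 0, 0]}, {"offset": [-0.04, 0, -0.18], "dr": [0, 0, 0]}, {"offset": [-0.06, 0, -0.18], "dr": [0, 0, 0]}, {"offset": [-0.06, 0, -0.18], "dr": [0, 0, 0]}, {"offset": [-0.06, 0, -0.18], "dr": [0, 0, 0]}], gripper=-1)

```text
time_s: 23.77
position: [0.623, 0.0189, 0.3052]
tcp_rot: [[0.801, -0.599, 0.001], [-0.599, -0.801, -0.0], [0.001, -0.0, -1.0]]
force: [-0.8, -0.6, -0.4]
opening: 0.993
grasp_force: 0.0
```

```bash
python3 st.py; python3 - <<'E'
from h import *
c=snap('wrist','w9');d=snap('side','side9')
img=c['color'].astype(int);r,g,b=img[...,0],img[...,1],img[...,2]
m=((r>140)&(g>100)&(b<80)).astype(np.uint8);n,l,st,ce=cv2.connectedComponentsWithStats(m)
b=bot.read_state()
for i in range(1,n):
  if st[i,4]>150:
    box=cv2.boxPoints(cv2.minAreaRect(np.argwhere(l==i)[:,::-1].astype(np.float32)));q=[atz(c,*x,.147) for x in box]
    e=max((q[1]-q[0],q[2]-q[1]),key=np.linalg.norm);print('bar yaw',np.degrees(np.arctan2(e[1],e[0])),np.linalg.norm(e),sum(q)/4)
# packer dark tail unchanged in the side view?
a=load('side6');e=proj(a,[.55,-.005,.022])[0].astype(int)
A=a['color'][e[1]-15:e[1]+15,e[0]-25:e[0]+10].astype(int);D=d['color'][e[1]-15:e[1]+15,e[0]-25:e[0]+10].astype(int)
print('diff',abs(A-D).mean(),abs(A-D).max())
for k in(a,d): print([int(x) for x in k['color'][205:228,336:340].mean(axis=(1,2))])
E
```

```text
23.7667 [0.623  0.0189 0.3052] yaw -36.80185877876711 F [-0.81 -0.64 -0.42] Ftool [-0.27  0.99  0.42] M [ 0.09   0.067 -0.05 ] op 0.9930354039773095 g 0.0 j6 118.28378211380135
bar yaw 143.4757145117552 0.0411900865330513 [ 0.67721847 -0.02253106  0.147     ]
diff 1.3996825396825396 7
[104, 81, 81, 85, 70, 63, 62, 61, 63, 61, 74, 134, 146, 132, 131, 129, 106, 77, 62, 66, 115, 115, 81]
[84, 111, 87, 77, 68, 62, 60, 62, 61, 61, 74, 134, 147, 128, 119, 122, 127, 107, 80, 62, 64, 83, 73]
```

```bash
python3 -c "
from rig import ticket
print(ticket.hand_in())"
```

```text
the job is handed in; nothing more can be done
None
```

The job is handed in, verdict not shown: the packer is flat under the foot, its plate centred to about 1 mm and released before turning; I then screwed the foot down to about 0.26 rad past first contact (about 7 N, estimated) and let go of the knob.

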